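# Feed the cork block with the valve lever and clamp it

## Robot

A 6-joint arm with a two-finger parallel gripper is mounted at the origin on a cart in front of the work surface, level with it; the furniture and walls round the work are solid. World frame = base frame: x ahead of the robot, y to its left, z up, the work surface at z = 0. Lengths are in m, angles in rad, forces in N, time in s.
With the tool pointing down it reaches from about 0.275 to 0.975 m from the base axis. Payload 8.4 kg.
Tool frame: the origin (TCP) lies between the finger pads; the fingertips stand env.tip_extent ahead of it and the grasp point (between the pads) is the TCP (env.tip_extent is the distance from the TCP to the fingertips, in m); z points along the fingers, y is the direction in which the jaws open and shut (so a half turn about z gives the same grasp; the last joint's range is limited). The gripper opens to 92 mm and grips with 3 to 60 N. Pads are 20 mm wide; open, the fingers measure 128 mm over their backs; the gripper's body (75 mm by 189 mm) begins 69 mm behind the grasp point.
Start: joints at [1.288, 0.353, 1.633, -0, 1.155, -0.002], TCP at [0.173, 0.601, 0.196] pointing down, gripper open.
Joint ranges: [-2.63, 2.63], [-0.92, 2.1], [0.06, 2.66], [-1.3, 4.44], [0, 2.69], [-3.02, 3.02]. Speed limits (rad/s): [2.22, 2.22, 2.79, 3.14, 3.14, 3.14].

## Interface

Orientations are given as a unit quaternion [w, x, y, z].
In Python, from rig import env gives the robot as it stands.
- The arm moves only by the shell command python3 -m pendant 'ROWS' [FORCE]. ROWS is a JSON object of lists of equal length, an entry for each row: "offset": the shift along the tool's x, y, z in mm, a list of three; "twist": the turn about the tool's z in rad; "gripper": the closure, from -1 (fully open) to 1 (shut). A call has exactly 8 rows; each row is the pose to reach, as a shift and turn from the pose commanded when the call began, along the tool's axes at that moment; what a row does not reach only later rows make up. A row lasts 1/10 s, in which the tool goes at most 50 mm and 8.59 degrees, less where a joint would pass 70% of its speed; a pose out of reach is approached as far as the arm can. A call with a gripper value outside its range is refused whole. The fingers move at their own pace and stop on an object; FORCE is the grip in N (left out, the last holds). Time passes only in rows, so rows that repeat a pose let the fingers close, or fill a call up. It gives the time, the measured TCP pose, the force and the opening at its end, in the units of the state.
- env.get_obs(): the state, without advancing time (a new reading comes with each control period).
- env.get_image(name): name is "scene" or "top"; returns (picture, depth): 480x640x3 uint8, blue, green, red; 480x640 float32, m along the optical axis (not along the pixel's ray), 0 where there is no reading.
- env.get_calibration(name): a dict with "K" (3x3 intrinsics, pixels), "rvec" (rotation vector, rad) and "tvec" (3), from world to camera coordinates, as OpenCV has them. Camera axes: x right, y down, z forward; pixel columns grow to the right and rows downward; lengths in m; the calibration is good to about 2 mm. A picture is of the moment at which its call begins. get_calibration takes no time and is no camera call.
- env.job_done(): hands the job in, once; it reports no verdict.
The state is a dict: "t": time; "q": joint angles; "qvel": joint speeds; "joint_torque": joint torques, N m; "eef_pos": TCP position; "eef_rot": TCP orientation; "force": force on the tool from outside, world axes, zero at the start; "moment": the same for the moment, N m; "finger_gap": finger opening in m.
Only numpy, scipy, OpenCV 4.12 (cv2) and the standard library are available. Lean on these libraries where they do the work, as an engineer would, in place of code of your own. Each camera call takes 0.05 s, during which the arm holds its last target.

## Task

Get the cork sanding block held down in the feed fixture for gluing: push the spring-centred valve lever over towards the end stop, without straining it, and hold it there until the ram has slid the block right up against the stop, then let the lever spring back to the middle by itself. Then turn the T-handle clockwise (seen from above) until you feel it go tight and the pad is pressed firmly, but not crushingly, on the block, and let go. Move the block only with the ram (do not touch block or ram), and leave the jars and the spoon blank alone.

Things in the scene. Friction and masses are not known exactly. Their poses are not given: they have to be found in the camera images.
- fixture: Fixed feed fixture: wooden base 180 x 420 x 20 mm with a lying cylinder and ram, a 60 mm wide channel between low rails, a bridge with a vertical clamp screw (crossbar 124 x 34 mm, top 88 mm above the table, at y = -130 mm) and an end stop. Origin: centre of its underside, at table height. -y is the feed direction, from cylinder to stop; z up; the valve lever is on the -x side of the cylinder.
- stop_face (a point): Centre of the end stop's face that the block must meet; axes parallel to the fixture's (so +y points from the stop towards the cylinder). Fixture frame: (0, -173, 32) mm.
- cork_center (a point): Centre of the loose cork sanding block, 56 (x) x 85 (y, along the channel) x 24 mm, 0.06 kg, lying in the guide channel on the base. Seated against the stop, its centre is 42.5 mm from stop_face along the fixture's y. At the start it is 35 to 85 mm short of that.
- cork_block: The same cork block; origin at the centre of its underside.
- ram: Steel ram plate, 50 x 22 mm; origin: centre of the face that pushes the block. Starts at fixture y = 0 and can go 95 mm in -y (88 mm seats the block). It moves only while the lever leans, the way the lever leans, faster the further (roughly 15 to 40 mm/s at 0.38 rad, nothing below about 0.2 rad), and stays where it is when the lever is let go.
- valve_lever (a joint): Lever angle in rad: near 0 (within 0.1), upright, when left alone; positive when its top leans towards the end stop (fixture -y), which makes the ram push out; negative draws it back. Stops at +-0.45. A spring (3.5 N m/rad) centres it; holding it at 0.38 rad takes 14 to 19 N about 90 mm above the pivot.
- lever_pivot (a point): The lever's pivot, inside the grey valve block (52 x 78 mm, top 73 mm above the table). Fixed on the fixture at (-60, 115, 60) mm. The hinge axis is the fixture's x.
- lever_top (a point): Top centre of the lever's black tapered grip, 128 mm above the pivot along the lever. The grip is 22 mm thick at the top and 15 mm at its lower end (50 mm above the pivot); below it is a 13 mm steel rod.
- lever_grip: The lever's grip; origin at the pivot, z along the lever to its top.
- screw (a joint): Turn of the T-handle in rad, growing clockwise seen from above, which lowers the pad 3.5 mm per rad; range to 4.5. At 0 its bar lies along fixture x. Starts at 0 to 0.3. The pad's length varies: it meets the block at 0.9 to 2.1. It turns easily (under 0.2 N m) until then; within a further 0.3 rad the torque climbs to about 0.3 N m: tight. It stays where it is let go.
- t_bar (a point): Centre of the T-handle's bar: a horizontal steel bar 13 mm thick and 80 mm long with 18 mm ball ends, 135 mm above the table, in the middle of the bridge, on a 14 mm vertical stem; a 28 mm collar below it reaches to 100 mm above the table. x axis along the bar.
- pad: The round clamp pad, 30 mm across and 6 mm thick, under the bridge above the channel; origin at the centre of its underside.
- white_jar: Small white jar, 42 mm across, 64 mm high, just in front of the fixture, between lever and bridge (bystander). Origin: centre of the underside.
- ochre_jar: Ochre jar with a dark lid, 39 mm across, 48 mm high, behind the fixture (bystander). Origin: centre of the underside.
- spoon_blank: Wooden spoon blank, 163 mm long, lying behind the fixture (bystander). Origin: centre of the underside.
Not all that is in view belongs to the job. Of the things that look like the cork_block, the middle-sized one is meant.

How it is judged:
On the way, in this order (a step that is already met when the one before it is completed fails the run):
1. the lever is pushed over towards the end stop and held there (value of joint valve_lever above 0.22 rad), for 0.8 s.
2. the block is up against the stop and the lever is back in the middle, the pad not yet on the block (y of cork_center in the frame of stop_face below 0.046 m and value of joint valve_lever between -0.14 and 0.14 rad and contact force between pad and cork_block below 0.5 N), for 0.2 s.
3. the pad is pressed on the block by the screw (y of cork_center in the frame of stop_face below 0.046 m and contact force between pad and cork_block above 8 N), for 0.2 s.
At the end, for the whole second after the job is handed in: The cork block lies against the end stop (within 3.5 mm), the clamp pad presses on it with more than 8 N, and the lever stands at rest in the middle (within 0.14 rad) (all of step 3 and value of joint valve_lever between -0.14 and 0.14 rad and velocity of joint valve_lever between -0.05 and 0.05 rad/s and linear speed of cork_block below 0.005 m/s); the robot touches nothing.
It fails at once if the block or the ram is touched by the robot (contact force between any of the fingers, the arm and cork_block above 0.5 N or contact force between any of the fingers, the arm and ram above 0.5 N).
It fails at once if the lever is strained (more than 40 N) (contact force between any of the fingers, the arm and lever_grip above 40 N).
It fails at once if the block is crushed (more than 200 N) (contact force between pad and cork_block above 200 N).
It fails at once if a jar or the spoon blank is moved by more than 20 mm (distance of any of white_jar, ochre_jar, spoon_blank from where it was at the start of the episode above 0.02 m).
It also fails if it takes over 61 s, if anything falls off the work surface, if the arm or the gripper's body presses on something with over 40 N, if the wrist force passes 120 N, or if a joint passes its speed limit or range.

## Working session

There is one attempt and no reset: what is moved stays moved. The work goes in short steps, Python scripts to look and compute and a shell command to move; the robot and the scene stay as the last step left them, time stands still between calls to the robot, and variables do not carry over. Pictures are saved under pics/ and viewed, and the job is handed in when it is done.

```bash
ls; mkdir -p pics
python3 - <<'E'
from rig import env
import cv2,json
o=env.get_obs(); print({k:(v if not hasattr(v,'tolist') else [round(float(x),4) for x in v.ravel()]) for k,v in o.items()}); print(env.tip_extent)
import numpy as np
for n in("scene","top"):
    im,d=env.get_image(n); cv2.imwrite(f"pics/{n}0.png",im); np.save(f"pics/{n}0.npy",d); np.save(f"pics/{n}0im.npy",im)
    c=env.get_calibration(n); print(n,c)
E
```

```text
pics
{'t': 0.0, 'q': [1.2876, 0.3536, 1.6341, -0.0, 1.1552, -0.0024], 'qvel': [-0.0009, -0.0003, 0.0003, -0.0001, 0.0006, -0.0], 'joint_torque': [0.0036, -59.3826, -33.4213, 0.07, 0.0234, -0.0001], 'eef_pos': [0.1731, 0.6, 0.1951], 'eef_rot': [-0.0001, 0.1399, 0.9902, -0.0007], 'force': [0.1727, 0.3935, -0.3806], 'moment': [0.0149, -0.0288, 0.069], 'finger_gap': 0.09200914296576745}
0.019
scene {'K': array([[570.13523466,   0.        , 311.69079255],
       [  0.        , 570.13523466, 234.27209984],
       [  0.        ,   0.        ,   1.        ]]), 'rvec': array([ 1.86824932, -0.81385316,  0.54653087]), 'tvec': array([-0.32663122,  0.34110519,  0.88504194])}
top {'K': array([[437.68362098,   0.        , 321.1971013 ],
       [  0.        , 437.68362098, 231.76739681],
       [  0.        ,   0.        ,   1.        ]]), 'rvec': array([ 2.17442384, -2.16198393,  0.04797623]), 'tvec': array([0.11113507, 0.59530623, 0.92612926])}
```

View pics/scene0.png

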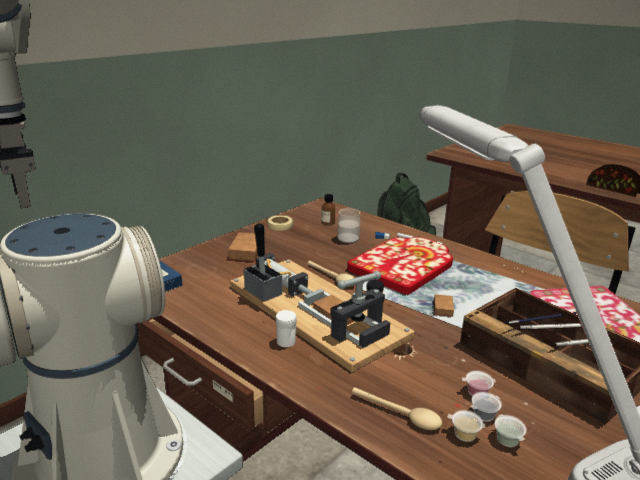

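View pics/top0.png

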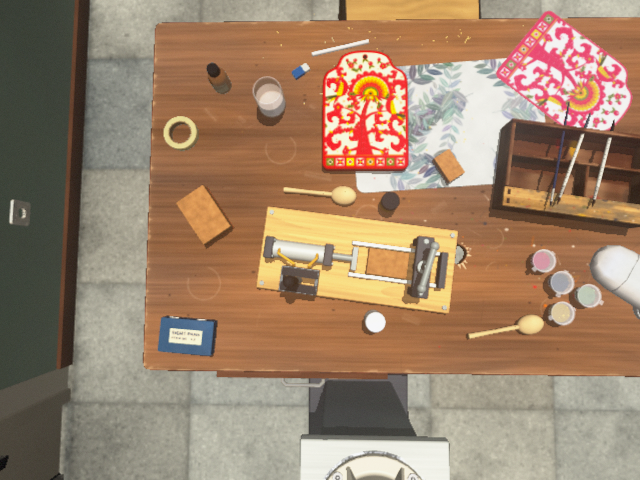

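The cork-like things in the top view are a large block at (205,215), a small one at (448,165), and a middle-sized one in the channel at (388,263). The last fits: it is middle-sized and lies in the guide channel. I'll confirm that in an enlarged crop and read off the fixture corners there.

Run:
```python
import cv2
im=cv2.imread("pics/top0.png"); c=im[195:325,250:475]; cv2.imwrite("pics/top0c.png",cv2.resize(c,None,fx=3.5,fy=3.5,interpolation=cv2.INTER_CUBIC))
im=cv2.imread("pics/scene0.png"); c=im[215:375,220:420]; cv2.imwrite("pics/scene0c.png",cv2.resize(c,None,fx=3.5,fy=3.5,interpolation=cv2.INTER_CUBIC))
```

```text
(no output)
```

View pics/top0c.png

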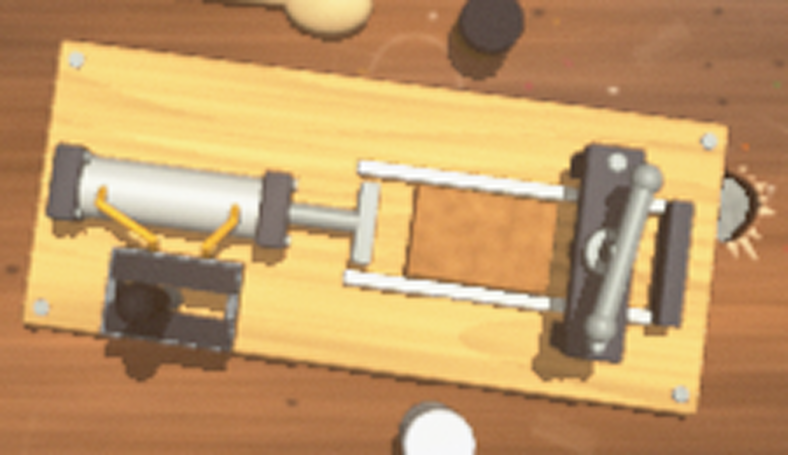

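View pics/scene0c.png

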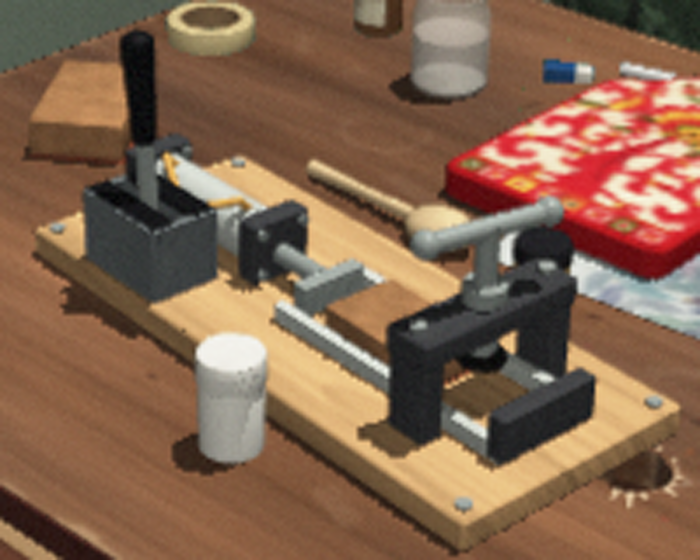

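The crop shows the mid-sized cork between the rails (crop 410–555, 185–290), with the lever grip at crop (140,300) and the T-bar ends at (648,180) and (600,328). The base's top corners are at (64,41), (728,126), (694,413) and (25,326).

```bash
cat > h.py <<'E'
import numpy as np, cv2
from rig import env
from scipy.spatial.transform import Rotation as R
def cal(n):
    c=env.get_calibration(n); return c['K'],cv2.Rodrigues(c['rvec'])[0],np.array(c['tvec']).ravel()
def at_z(n,uv,z):
    K,Rm,t=cal(n); d=Rm.T@np.linalg.inv(K)@np.array([uv[0],uv[1],1.]); o=-Rm.T@t
    return o+d*(z-o[2])/d[2]
def proj(n,p):
    c=env.get_calibration(n); return cv2.projectPoints(np.array(p,float).reshape(-1,3),c['rvec'],c['tvec'],c['K'],None)[0].reshape(-1,2)
E
python3 - <<'E'
from h import *
cr=[(64,41),(728,126),(694,413),(25,326)]
L=np.array([(.09,.21),(.09,-.21),(-.09,-.21),(-.09,.21)])
W=np.array([at_z("top",((u+.5)/3.5-.5+250,(v+.5)/3.5-.5+195),.02)[:2] for u,v in cr]); print(W)
z=(W-W.mean(0)); a=np.arctan2((L[:,0]*z[:,1]-L[:,1]*z[:,0]).sum(),(L*z).sum()); c=W.mean(0)
print("center",c,"yaw",a)
Rz=np.array([[np.cos(a),-np.sin(a)],[np.sin(a),np.cos(a)]]); print("resid",W-(L@Rz.T+c))
np.savez("fix.npz",c=c,a=a)
F=lambda p: np.r_[Rz@np.array(p[:2])+c,p[2]]
pts=dict(c1=(.09,.21,.02),c2=(.09,-.21,.02),c3=(-.09,-.21,.02),c4=(-.09,.21,.02),piv=(-.06,.115,.06),top=(-.06,.115,.188),stop=(0,-.173,.032),t=(0,-.13,.135),ram=(0,0,.03))
for k,p in pts.items(): print(k,F(p).round(4))
for n in("top","scene"):
    im=cv2.imread(f"pics/{n}0.png"); s=3.5 if n=="top" else 3.5
    x0,y0,x1,y1=(250,195,475,325) if n=="top" else (220,215,420,375)
    b=cv2.resize(im[y0:y1,x0:x1],None,fx=s,fy=s,interpolation=cv2.INTER_CUBIC)
    for k,p in pts.items():
        u=(proj(n,F(p))[0]-(x0,y0)+.5)*s-.5; cv2.circle(b,tuple(int(q) for q in u),4,(255,0,255),-1)
    cv2.imwrite(f"pics/{n}_ov.png",b)
# bar ends
for q in((648,180),(600,328)): print("bar end",at_z("top",((q[0]+.5)/3.5-.5+250,(q[1]+.5)/3.5-.5+195),.135))
d=np.load("pics/top0.npy")
im=np.load("pics/top0im.npy")
K,Rm,t=cal("top")
for uv in((290,281),(433,265),(388,263)): 
    Z=d[uv[1],uv[0]]; p=Rm.T@(np.linalg.inv(K)@np.array([uv[0],uv[1],1])*Z-t); print(uv,p)
E
```

```text
[[ 0.65044352  0.23221188]
 [ 0.5987537  -0.18018425]
 [ 0.42331296 -0.15680135]
 [ 0.47246469  0.25362718]]
center [0.53624372 0.03721337] yaw -0.12259061296791865
resid [[-0.00080436 -0.00241993]
 [-0.00113499  0.00203191]
 [ 0.00207341  0.00340373]
 [-0.00013406 -0.00301571]]
c1 [0.6512 0.2346 0.02  ]
c2 [ 0.5999 -0.1822  0.02  ]
c3 [ 0.4212 -0.1602  0.02  ]
c4 [0.4726 0.2566 0.02  ]
piv [0.4908 0.1587 0.06  ]
top [0.4908 0.1587 0.188 ]
stop [ 0.5151 -0.1345  0.032 ]
t [ 0.5203 -0.0918  0.135 ]
ram [0.5362 0.0372 0.03  ]
bar end [ 0.56010035 -0.1046678   0.135     ]
bar end [ 0.48020334 -0.07801196  0.135     ]
(290, 281) [0.49382485 0.16500339 0.1832579 ]
(433, 265) [ 0.52437813 -0.12655208  0.0194997 ]
(388, 263) [ 0.52790684 -0.02726648  0.04309483]
```

```bash
python3 -c "
import cv2,numpy as np
a=cv2.imread('pics/top_ov.png');b=cv2.imread('pics/scene_ov.png')
b=cv2.resize(b,None,fx=.45,fy=.45) if False else b
cv2.imwrite('pics/x.png',a)"
```

```text
(no output)
```

View pics/top_ov.png

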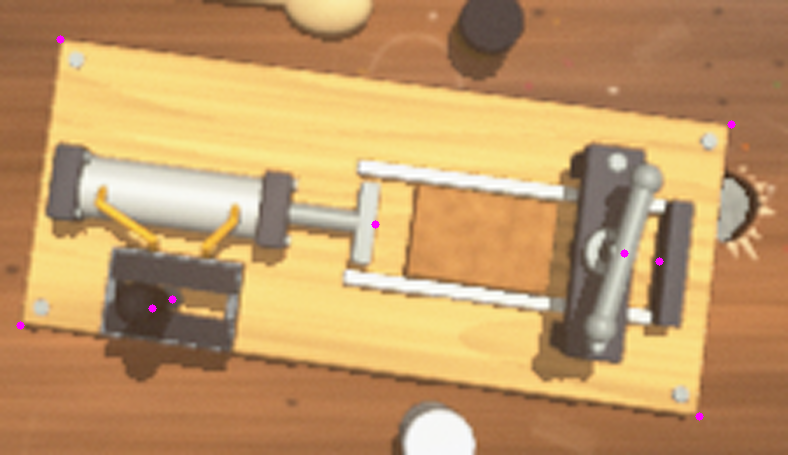

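View pics/scene_ov.png

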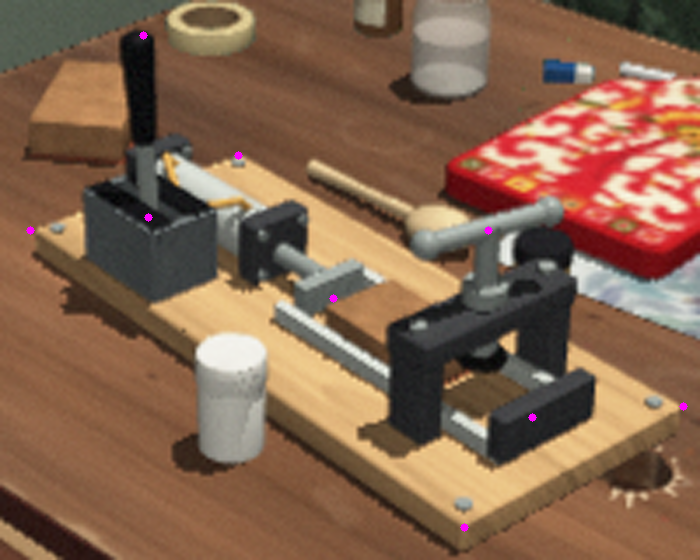

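```bash
cat >> h.py <<'E'
f=np.load("fix.npz") if __import__("os").path.exists("fix.npz") else None
c,a=f['c'],float(f['a']); Rz=np.array([[np.cos(a),-np.sin(a)],[np.sin(a),np.cos(a)]])
def F(p): return np.r_[Rz@np.array(p[:2])+c,p[2]]
def Fi(w): return np.r_[Rz.T@(np.array(w[:2])-c),w[2]]
def show(target=None,yaw=None):
    o=env.get_obs(); q=o['eef_rot']; M=R.from_quat([q[1],q[2],q[3],q[0]]).as_matrix(); p=np.array(o['eef_pos'])
    y=np.arctan2(M[1,1],M[0,1])
    print("t %.2f"%o['t'],"tcp",p.round(4),"fix",Fi(p).round(4),"yawY %.3f"%y,"q",np.round(o['q'],2),"F",np.round(o['force'],2),"M",np.round(o['moment'],3),"gap %.4f"%o['finger_gap'])
    if target is not None: print("offset mm",((M.T@(np.array(target)-p))*1000).round(1))
    if yaw is not None: print("twist",round(float((y-yaw+np.pi)%(2*np.pi)-np.pi),3))
E
python3 - <<'E'
from h import *
show(F((-.06,.170,.26)),a)
print("white jar",at_z("top",(375,322),.064),Fi(at_z("top",(375,322),.064)))
print(Fi([0.49382485,0.16500339,0.183]))
E
```

```text
t 0.10 tcp [0.1731 0.6001 0.1952] fix [-0.4293  0.5142  0.1952] yawY 1.290 q [ 1.29  0.35  1.63 -0.    1.16 -0.  ] F [ 0.04 -0.23 -0.09] M [ 0.017 -0.034 -0.004] gap 0.0918
offset mm [-418.9 -281.8  -64.5]
twist 1.413
white jar [0.40755764 0.00221809 0.064     ] [-0.12344096 -0.05046886  0.064     ]
[-0.05772717  0.12164384  0.183     ]
```

```bash
python3 -m pendant '{"offset":[[0,0,-40],[-20,-15,-65],[-55,-37,-65],[-95,-64,-65],[-135,-91,-65],[-175,-118,-65],[-215,-145,-65],[-250,-168,-65]],"twist":[0,0.1,0.2,0.3,0.4,0.5,0.6,0.7],"gripper":[1,1,1,1,1,1,1,1]}' 40
python3 - <<'E'
from h import *
show(F((-.06,.170,.26)),a)
E
```

```text
t: 0.9
eef_pos: [0.3677, 0.3677, 0.2606]
eef_rot: [0.0, 0.473, 0.881, -0.0]
force: [0.6, 0.3, 0.4]
finger_gap: 0.0302
t 0.90 tcp [0.3677 0.3677 0.2606] fix [-0.2077  0.3074  0.2606] yawY 0.586 q [ 0.78  0.13  1.78 -0.    1.23  0.2 ] F [0.62 0.29 0.39] M [-0.028  0.024 -0.037] gap 0.0302
offset mm [-200.4   22.7    0.7]
twist 0.708
```

```bash
python3 -m pendant '{"offset":[[-35,4,0],[-70,8,0],[-105,12,0],[-140,16,0],[-170,20,0],[-190,23,0],[-200,23,0],[-200,23,0]],"twist":[0.1,0.2,0.3,0.4,0.5,0.6,0.71,0.71],"gripper":[1,1,1,1,1,1,1,1]}' 40
python3 - <<'E'
from h import *
show(F((-.06,.165,.165)),a)
E
```

```text
t: 1.7
eef_pos: [0.4977, 0.2153, 0.2604]
eef_rot: [0.0, 0.749, 0.662, -0.0]
force: [0.0, -0.3, -0.1]
finger_gap: 0.0004
t 1.70 tcp [0.4977 0.2153 0.2604] fix [-0.0601  0.172   0.2604] yawY -0.123 q [ 0.41  0.17  1.74 -0.    1.24  0.53] F [ 0.04 -0.28 -0.15] M [-0.111  0.062 -0.015] gap 0.0004
offset mm [-7.   0.1 95.4]
twist -0.001
```

```bash
python3 -m pendant '{"offset":[[0,0,30],[0,0,60],[0,0,85],[0,0,95],[0,0,95],[-10,0,95],[-20,0,95],[-25,0,95]],"twist":[0,0,0,0,0,0,0,0],"gripper":[1,1,1,1,1,1,1,1]}' 40
python3 - <<'E'
from h import *
show()
im,d=env.get_image("scene"); c=im[200:340,200:400]; cv2.imwrite("pics/s1.png",cv2.resize(c,None,fx=3.5,fy=3.5))
E
```

```text
t: 2.5
eef_pos: [0.4946, 0.1907, 0.1669]
eef_rot: [0.0, 0.748, 0.663, 0.001]
force: [-0.4, 0.8, 0.1]
finger_gap: 0.0009
t 2.50 tcp [0.4946 0.1907 0.1669] fix [-0.0601  0.1472  0.1669] yawY -0.120 q [ 0.37  0.24  1.87 -0.    1.04  0.49] F [-0.38  0.77  0.13] M [-0.077  0.051  0.016] gap 0.0009
```

View pics/s1.png

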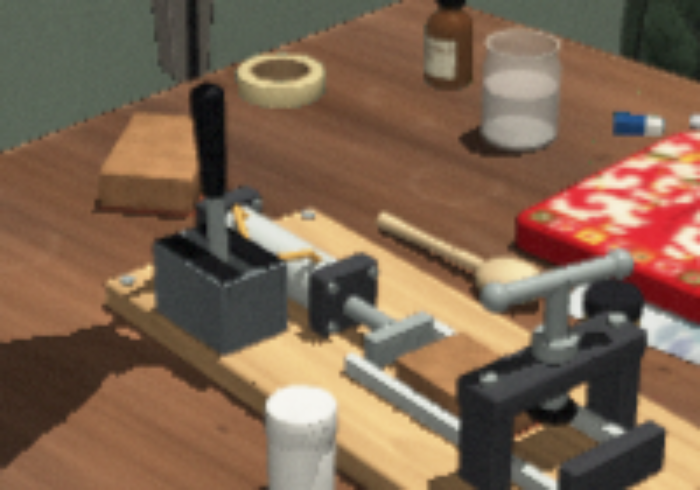

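The closed fingers (tip at crop (185,78)) stand just on the cylinder side of the lever grip (top at (208,95)), with a small gap. Now I'll push.

```bash
python3 -m pendant '{"offset":[[-6,0,0],[-12,0,0],[-18,0,0],[-24,0,0],[-29,0,0],[-34,0,0],[-38,0,0],[-38,0,0]],"twist":[0,0,0,0,0,0,0,0],"gripper":[1,1,1,1,1,1,1,1]}' 40
python3 - <<'E'
from h import *
show()
im,d=env.get_image("scene"); c=im[200:340,200:400]; cv2.imwrite("pics/s2.png",cv2.resize(c,None,fx=3.5,fy=3.5))
E
```

```text
t: 3.35
eef_pos: [0.4902, 0.1542, 0.1662]
eef_rot: [-0.0, 0.748, 0.663, 0.001]
force: [-0.2, 5.5, 4.3]
finger_gap: 0.0002
t 3.35 tcp [0.4902 0.1542 0.1662] fix [-0.06    0.1104  0.1662] yawY -0.121 q [0.3  0.21 1.9  0.   1.03 0.42] F [-0.23  5.52  4.31] M [ 1.028  0.078 -0.023] gap 0.0002
```

View pics/s2.png

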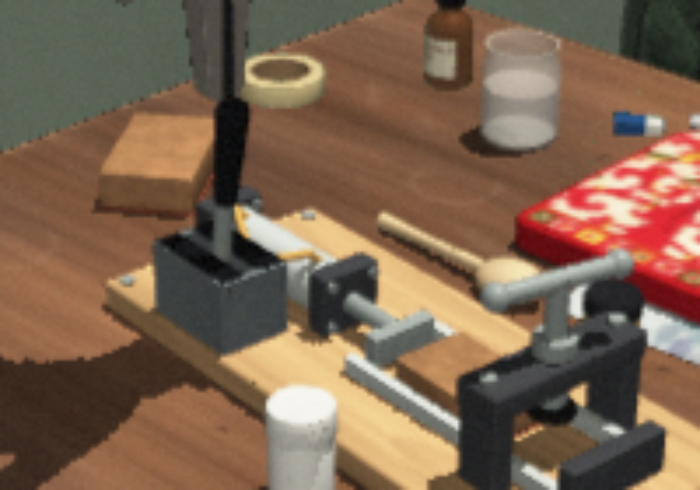

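Run:
```python
from h import *
for th in(-.05,0,.1,.15,.2,.25,.3,.35,.4):
    u=proj("scene",F((-.06,.115-.128*np.sin(th),.06+.128*np.cos(th))))[0]; print(th,u.round(1),((u-200)*3.5).round(0))
print((proj("scene",F((-.06,.1104,.1472)))-200)*3.5)
```

```text
-0.05 [259. 224.] [207.  84.]
0 [260.8 224.8] [213.  87.]
0.1 [264.3 226.9] [225.  94.]
0.15 [266.  228.2] [231.  99.]
0.2 [267.8 229.6] [237. 104.]
0.25 [269.6 231.1] [243. 109.]
0.3 [271.3 232.8] [250. 115.]
0.35 [273.  234.6] [256. 121.]
0.4 [274.8 236.5] [262. 128.]
[[218.35198622 148.93630888]]
```

```bash
python3 -m pendant '{"offset":[[-2,0,0],[-4,0,0],[-6,0,0],[-8,0,0],[-8,0,0],[-8,0,0],[-8,0,0],[-8,0,0]],"twist":[0,0,0,0,0,0,0,0],"gripper":[1,1,1,1,1,1,1,1]}' 40
python3 - <<'E'
from h import *
show()
im,d=env.get_image("scene"); c=im[180:320,200:400]; cv2.imwrite("pics/s3.png",cv2.resize(c,None,fx=3.5,fy=3.5))
im,d=env.get_image("top"); c=im[200:320,240:420]; cv2.imwrite("pics/t3.png",cv2.resize(c,None,fx=3.5,fy=3.5))
E
```

```text
t: 4.2
eef_pos: [0.4895, 0.1466, 0.1665]
eef_rot: [-0.0, 0.748, 0.663, 0.001]
force: [-0.1, 4.2, 7.1]
finger_gap: 0.0005
t 4.20 tcp [0.4895 0.1466 0.1665] fix [-0.0598  0.1029  0.1665] yawY -0.120 q [0.29 0.21 1.91 0.   1.03 0.41] F [-0.08  4.22  7.1 ] M [0.865 0.105 0.058] gap 0.0005
```

View pics/s3.png

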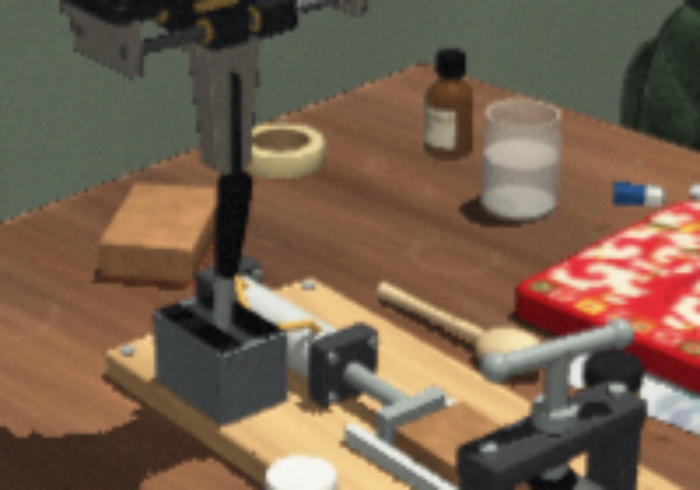

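View pics/t3.png

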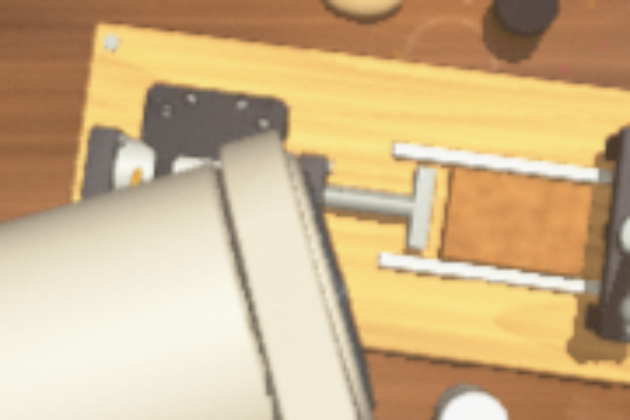

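Run:
```python
from h import *
im,d=env.get_image("scene"); K,Rm,t=cal("scene")
for cu in((215,60),(210,120),(208,160),(235,160),(235,180),(235,200),(232,240),(222,290),(205,175),(210,190)):
    u=int(round(cu[0]/3.5+200)); v=int(round(cu[1]/3.5+180)); Z=d[v,u]; p=Rm.T@(np.linalg.inv(K)@np.array([u,v,1])*Z-t); print(cu,(u,v),p.round(3),Fi(p).round(3),im[v,u])
show()
```

```text
(215, 60) (261, 197) [0.472 0.136 0.263] [-0.076  0.09   0.263] [74 78 82]
(210, 120) (260, 214) [0.473 0.141 0.224] [-0.076  0.095  0.224] [64 70 74]
(208, 160) (259, 226) [0.478 0.151 0.191] [-0.071  0.106  0.191] [62 67 76]
(235, 160) (267, 226) [0.488 0.136 0.193] [-0.06   0.092  0.193] [24 24 20]
(235, 180) (267, 231) [0.489 0.137 0.181] [-0.059  0.094  0.181] [13  8  6]
(235, 200) (267, 237) [0.483 0.131 0.17 ] [-0.065  0.087  0.17 ] [12 13 10]
(232, 240) (266, 249) [0.487 0.139 0.138] [-0.062  0.095  0.138] [22 20 21]
(222, 290) (263, 263) [0.486 0.149 0.1  ] [-0.064  0.105  0.1  ] [92 96 92]
(205, 175) (259, 230) [ 0.758  0.458 -0.002] [ 0.169  0.445 -0.002] [ 66  88 125]
(210, 190) (260, 234) [0.688 0.378 0.033] [0.109 0.357 0.033] [ 94 142 194]
t 4.35 tcp [0.4895 0.1466 0.1665] fix [-0.0598  0.1029  0.1665] yawY -0.120 q [0.29 0.21 1.91 0.   1.03 0.41] F [0.13 4.19 7.32] M [ 0.907  0.103 -0.033] gap 0.0001
```

Run:
```python
from h import *
for z in(.195,.176,.156,.216): print(z,proj("scene",(.1731,.6,z)))
im=cv2.imread("pics/scene0.png"); cv2.imwrite("pics/g0.png",cv2.resize(im[100:240,0:100],None,fx=4,fy=4))
d=np.load("pics/scene0.npy"); K,Rm,t=cal("scene")
for u,v in((25,200),(25,206),(20,195),(10,170),(30,190)):
    print((u,v),(Rm.T@(np.linalg.inv(K)@np.array([u,v,1])*d[v,u]-t)).round(3))
```

```text
0.195 [[ 23.61345703 207.50296884]]
0.176 [[ 25.21912396 215.28520419]]
0.156 [[ 26.88847584 223.3761034 ]]
0.216 [[ 21.81591359 198.79075969]]
(25, 200) [0.16  0.546 0.231]
(25, 206) [0.157 0.545 0.218]
(20, 195) [0.152 0.546 0.245]
(10, 170) [0.134 0.521 0.31 ]
(30, 190) [0.389 1.127 0.047]
```

View pics/g0.png

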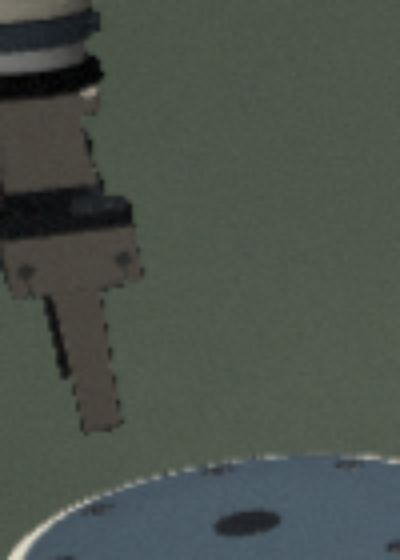

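The picture and depth disagree with the stated tool. The fingertips show at z ≈ 0.187 where the reading implies 0.1475, so they are about 38 mm too high. Fz = +7 N agrees: the tips are riding on the top of the grip. The start picture shows the same offset, tips at about 0.212 against 0.176. I'll back off, go 40 mm lower and push again.

```bash
python3 -m pendant '{"offset":[[10,0,0],[22,0,0],[36,0,0],[50,0,0],[56,0,0],[56,0,20],[56,0,40],[56,0,40]],"twist":[0,0,0,0,0,0,0,0],"gripper":[1,1,1,1,1,1,1,1]}' 40
python3 - <<'E'
from h import *
show()
im,d=env.get_image("scene"); c=im[180:320,200:400]; cv2.imwrite("pics/s4.png",cv2.resize(c,None,fx=3.5,fy=3.5))
E
```

```text
t: 5.15
eef_pos: [0.4932, 0.2003, 0.1231]
eef_rot: [-0.001, 0.748, 0.664, -0.003]
force: [-1.5, -0.7, 0.4]
finger_gap: 0.0004
t 5.15 tcp [0.4932 0.2003 0.1231] fix [-0.0627  0.1566  0.1231] yawY -0.120 q [ 0.38  0.3   1.9  -0.    0.95  0.5 ] F [-1.47 -0.71  0.4 ] M [-0.122  0.144  0.009] gap 0.0004
```

View pics/s4.png

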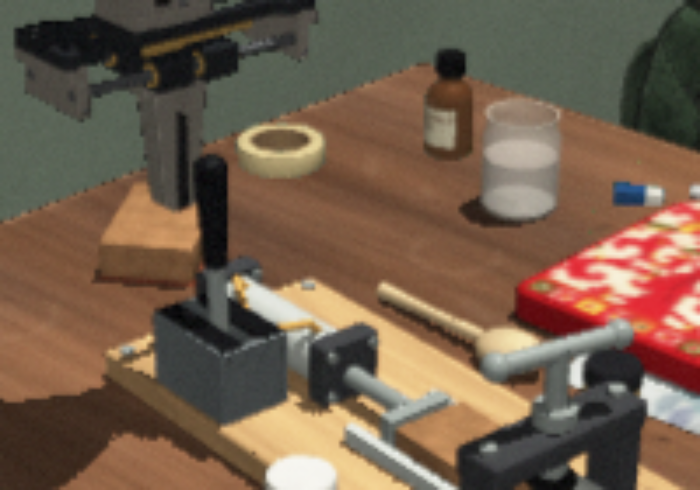

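The tips are now beside the grip's mid-height (crop (170,205), lever top at (211,160)), and the lever is back upright.

```bash
python3 -m pendant '{"offset":[[-8,0,0],[-16,0,0],[-22,0,0],[-28,0,0],[-34,0,0],[-39,0,0],[-44,0,0],[-44,0,0]],"twist":[0,0,0,0,0,0,0,0],"gripper":[1,1,1,1,1,1,1,1]}' 40
python3 - <<'E'
from h import *
show()
im,d=env.get_image("scene"); c=im[180:320,200:400]; cv2.imwrite("pics/s5.png",cv2.resize(c,None,fx=3.5,fy=3.5))
E
```

```text
t: 6.0
eef_pos: [0.4909, 0.159, 0.1264]
eef_rot: [-0.001, 0.749, 0.663, 0.002]
force: [-0.2, 11.4, -0.2]
finger_gap: 0.0002
t 6.00 tcp [0.4909 0.159  0.1264] fix [-0.0599  0.1153  0.1264] yawY -0.122 q [0.31 0.27 1.93 0.   0.94 0.43] F [-0.19 11.42 -0.21] M [ 2.022  0.011 -0.008] gap 0.0002
```

View pics/s5.png

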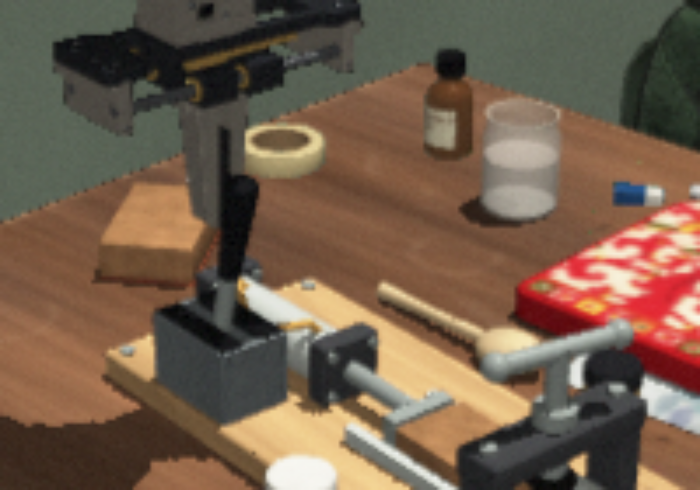

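Force is 11.4 N and the lever's top at crop (246,180) means about 0.27 rad. Going 7 mm further should bring it to about 0.36.

```bash
python3 -m pendant '{"offset":[[-2,0,0],[-4,0,0],[-6,0,0],[-7,0,0],[-7,0,0],[-7,0,0],[-7,0,0],[-7,0,0]],"twist":[0,0,0,0,0,0,0,0],"gripper":[1,1,1,1,1,1,1,1]}' 40
python3 - <<'E'
from h import *
show()
im,d=env.get_image("scene"); c=im[180:320,200:400]; cv2.imwrite("pics/s6.png",cv2.resize(c,None,fx=3.5,fy=3.5))
E
```

```text
t: 6.85
eef_pos: [0.4901, 0.153, 0.126]
eef_rot: [-0.001, 0.749, 0.663, 0.002]
force: [1.8, 14.1, -5.5]
finger_gap: 0.0006
t 6.85 tcp [0.4901 0.153  0.126 ] fix [-0.06    0.1093  0.126 ] yawY -0.121 q [0.3  0.26 1.94 0.   0.94 0.42] F [ 1.83 14.07 -5.46] M [ 2.677 -0.272 -0.019] gap 0.0006
```

View pics/s6.png

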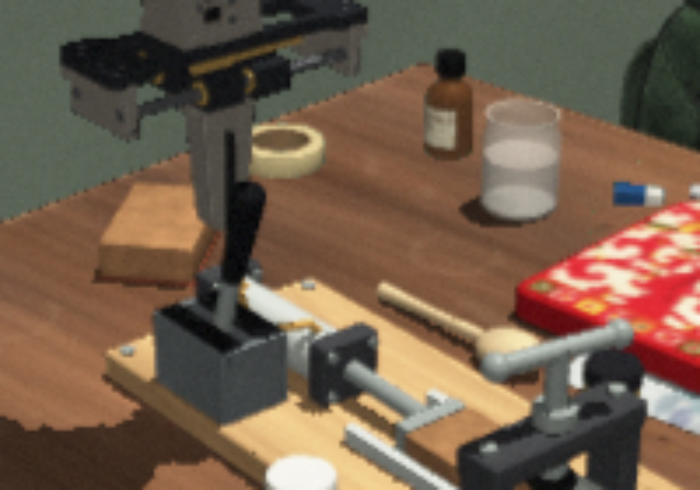

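Lever at about 0.34 rad with 15 N, and the ram has advanced to the block. I'll hold.

```bash
python3 -m pendant '{"offset":[[-1,0,0],[-1,0,0],[-1,0,0],[-1,0,0],[-1,0,0],[-1,0,0],[-1,0,0],[-1,0,0]],"twist":[0,0,0,0,0,0,0,0],"gripper":[1,1,1,1,1,1,1,1]}' 40
python3 - <<'E'
from h import *
show()
im,d=env.get_image("top"); c=im[200:320,330:470]; cv2.imwrite("pics/t7.png",cv2.resize(c,None,fx=4,fy=4))
E
```

```text
t: 7.7
eef_pos: [0.4899, 0.152, 0.1259]
eef_rot: [-0.001, 0.749, 0.663, 0.002]
force: [2.4, 14.3, -7.7]
finger_gap: 0.0005
t 7.70 tcp [0.4899 0.152  0.1259] fix [-0.06    0.1083  0.1259] yawY -0.121 q [0.3  0.26 1.94 0.   0.94 0.41] F [ 2.44 14.28 -7.68] M [ 2.694 -0.345 -0.009] gap 0.0005
```

View pics/t7.png

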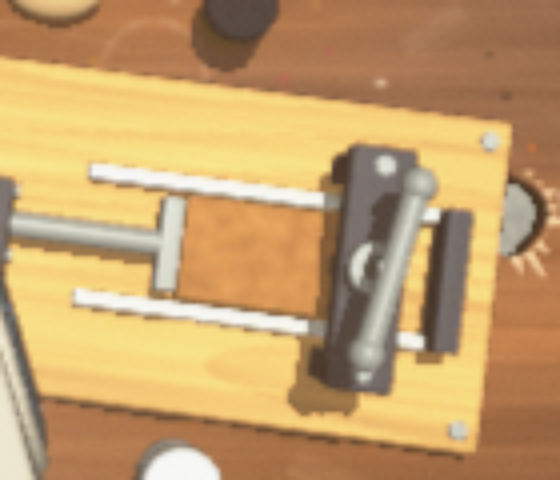

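```bash
python3 -m pendant '{"offset":[[0,0,0],[0,0,0],[0,0,0],[0,0,0],[0,0,0],[0,0,0],[0,0,0],[0,0,0]],"twist":[0,0,0,0,0,0,0,0],"gripper":[1,1,1,1,1,1,1,1]}' 40
python3 - <<'E'
from h import *
show()
im,d=env.get_image("top"); c=im[200:320,330:470]; cv2.imwrite("pics/t8.png",cv2.resize(c,None,fx=4,fy=4))
print("stop",(proj("top",F((0,-.173,.044)))[0]-(330,200))*4, "ram0", Fi(at_z("top",(330+183/4,200+245/4),.044)))
E
```

```text
t: 8.55
eef_pos: [0.4899, 0.1519, 0.1258]
eef_rot: [-0.001, 0.749, 0.663, 0.002]
force: [1.2, 13.2, -7.0]
finger_gap: 0.0004
t 8.55 tcp [0.4899 0.1519 0.1258] fix [-0.06    0.1082  0.1258] yawY -0.121 q [0.3  0.26 1.94 0.   0.94 0.41] F [ 1.19 13.19 -6.95] M [ 2.606 -0.294  0.005] gap 0.0004
stop [437.96841405 277.92492236] ram0 [-7.03002152e-05 -3.89902749e-02  4.40000000e-02]
```

View pics/t8.png

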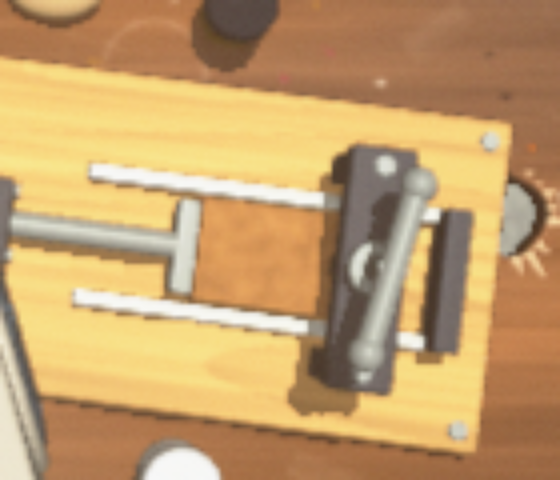

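The ram front moved from crop x 183 to 198, about 9 mm/s. I'll lean the lever slightly more (2 mm) and keep holding.

```bash
python3 -m pendant '{"offset":[[-1,0,0],[-2,0,0],[-2,0,0],[-2,0,0],[-2,0,0],[-2,0,0],[-2,0,0],[-2,0,0]],"twist":[0,0,0,0,0,0,0,0],"gripper":[1,1,1,1,1,1,1,1]}' 40; python3 -m pendant '{"offset":[[0,0,0],[0,0,0],[0,0,0],[0,0,0],[0,0,0],[0,0,0],[0,0,0],[0,0,0]],"twist":[0,0,0,0,0,0,0,0],"gripper":[1,1,1,1,1,1,1,1]}' 40
python3 - <<'E'
from h import *
show()
im,d=env.get_image("top"); c=im[200:320,330:470]; cv2.imwrite("pics/t9.png",cv2.resize(c,None,fx=4,fy=4))
E
```

```text
t: 9.4
eef_pos: [0.4896, 0.15, 0.1259]
eef_rot: [-0.001, 0.749, 0.663, 0.002]
force: [1.6, 13.6, -6.5]
finger_gap: 0.0003
t: 10.2
eef_pos: [0.4896, 0.1499, 0.1258]
eef_rot: [-0.001, 0.749, 0.663, 0.002]
force: [1.7, 13.4, -7.0]
finger_gap: 0.0001
t 10.20 tcp [0.4896 0.1499 0.1258] fix [-0.0601  0.1061  0.1258] yawY -0.121 q [0.29 0.26 1.94 0.   0.94 0.41] F [ 1.74 13.41 -7.  ] M [ 2.463 -0.317  0.028] gap 0.0001
```

View pics/t9.png

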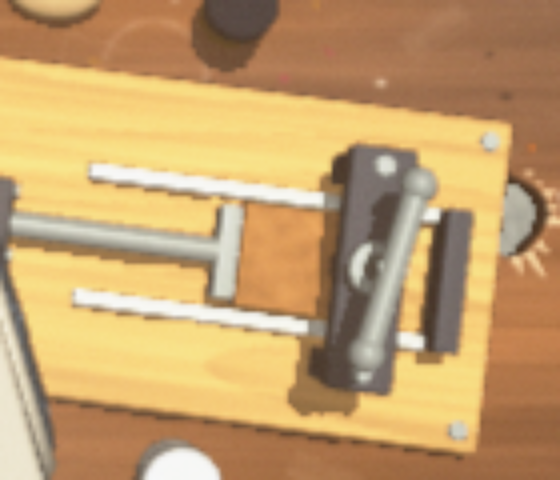

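```bash
python3 -m pendant '{"offset":[[0,0,0],[0,0,0],[0,0,0],[0,0,0],[0,0,0],[0,0,0],[0,0,0],[0,0,0]],"twist":[0,0,0,0,0,0,0,0],"gripper":[1,1,1,1,1,1,1,1]}' 40; python3 -m pendant '{"offset":[[0,0,0],[0,0,0],[0,0,0],[0,0,0],[0,0,0],[0,0,0],[0,0,0],[0,0,0]],"twist":[0,0,0,0,0,0,0,0],"gripper":[1,1,1,1,1,1,1,1]}' 40
python3 - <<'E'
from h import *
show()
im,d=env.get_image("top"); c=im[200:320,330:470]; cv2.imwrite("pics/t10.png",cv2.resize(c,None,fx=4,fy=4))
E
```

```text
t: 11.05
eef_pos: [0.4896, 0.1496, 0.1259]
eef_rot: [-0.001, 0.749, 0.663, 0.002]
force: [1.0, 11.9, -6.3]
finger_gap: 0.0005
t: 11.85
eef_pos: [0.4895, 0.1496, 0.1259]
eef_rot: [-0.001, 0.749, 0.663, 0.002]
force: [0.5, 12.9, -5.8]
finger_gap: 0.0005
t 11.85 tcp [0.4895 0.1496 0.1259] fix [-0.0601  0.1058  0.1259] yawY -0.121 q [0.29 0.26 1.94 0.   0.94 0.41] F [ 0.46 12.94 -5.82] M [ 2.254 -0.28   0.041] gap 0.0005
```

View pics/t10.png

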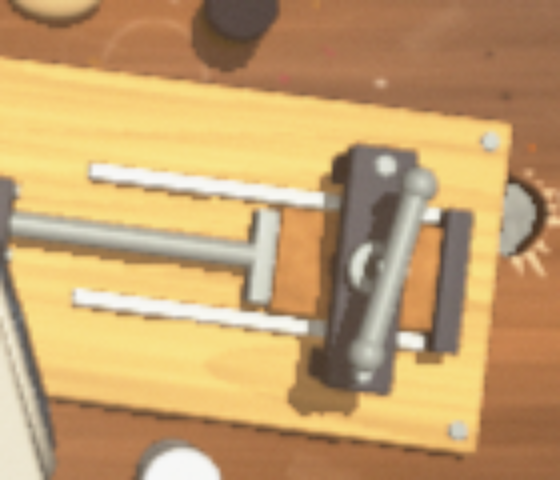

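The cork now fills the gap up to the stop (crop 410–440), and the ram front is at 278, y ≈ -87 mm. I'll hold a little longer to be sure it's seated.

```bash
python3 -m pendant '{"offset":[[0,0,0],[0,0,0],[0,0,0],[0,0,0],[0,0,0],[0,0,0],[0,0,0],[0,0,0]],"twist":[0,0,0,0,0,0,0,0],"gripper":[1,1,1,1,1,1,1,1]}' 40
python3 - <<'E'
from h import *
show()
im,d=env.get_image("top"); c=im[225:305,380:460]; cv2.imwrite("pics/t11.png",cv2.resize(c,None,fx=7,fy=7,interpolation=cv2.INTER_CUBIC))
im,d=env.get_image("scene"); c=im[240:360,280:420]; cv2.imwrite("pics/s11.png",cv2.resize(c,None,fx=5,fy=5,interpolation=cv2.INTER_CUBIC))
E
```

```text
t: 12.7
eef_pos: [0.4895, 0.1496, 0.1259]
eef_rot: [-0.001, 0.749, 0.663, 0.002]
force: [1.8, 13.0, -6.5]
finger_gap: 0.0005
t 12.70 tcp [0.4895 0.1496 0.1259] fix [-0.0601  0.1058  0.1259] yawY -0.121 q [0.29 0.26 1.94 0.   0.94 0.41] F [ 1.8  13.04 -6.46] M [ 2.279 -0.295 -0.021] gap 0.0005
```

View pics/t11.png

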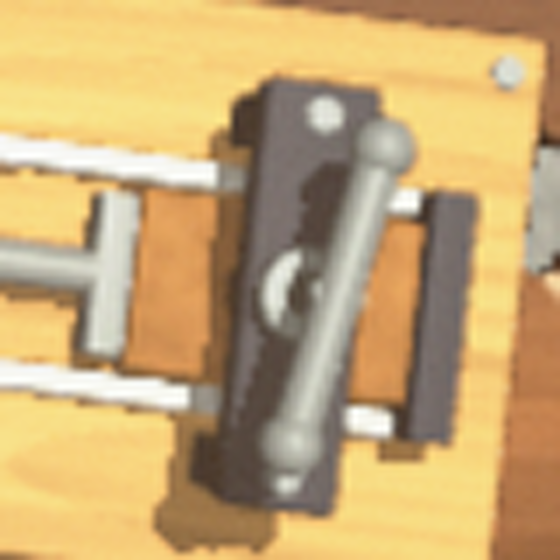

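View pics/s11.png

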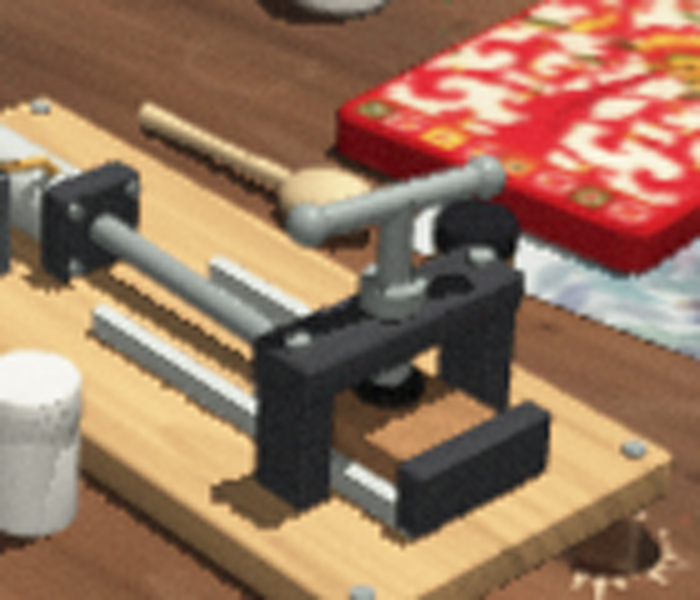

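The cork touches the stop with no gap, and the ram front hasn't moved since the last picture (px ≈ 399). Now I'll let the lever return.

```bash
python3 -m pendant '{"offset":[[7,0,0],[14,0,0],[21,0,0],[28,0,0],[36,0,0],[46,0,0],[56,0,0],[62,0,0]],"twist":[0,0,0,0,0,0,0,0],"gripper":[1,1,1,1,1,1,1,1]}' 40;  python3 -m pendant '{"offset":[[0,0,-30],[0,0,-70],[0,0,-110],[0,0,-130],[0,0,-130],[0,0,-130],[0,0,-130],[0,0,-130]],"twist":[0,0,0,0,0,0,0,0],"gripper":[1,1,1,1,0,-0.5,-1,-1]}' 40
python3 - <<'E'
from h import *
im,d=env.get_image("scene"); c=im[180:370,220:430]; cv2.imwrite("pics/s12.png",cv2.resize(c,None,fx=3.5,fy=3.5,interpolation=cv2.INTER_CUBIC))
show(F((0,-.13,.25)),-.322+np.pi/2)
E
```

```text
t: 13.6
eef_pos: [0.4965, 0.2105, 0.1257]
eef_rot: [-0.0, 0.748, 0.664, -0.0]
force: [-0.3, 0.6, 0.5]
finger_gap: 0.0006
t: 14.4
eef_pos: [0.4956, 0.2092, 0.2542]
eef_rot: [-0.0, 0.748, 0.663, -0.001]
force: [-0.5, -0.4, -1.1]
finger_gap: 0.03
t 14.45 tcp [0.4958 0.2092 0.2545] fix [-0.0612  0.1658  0.2545] yawY -0.120 q [ 0.4   0.17  1.75 -0.    1.23  0.52] F [-0.32 -0.64 -0.52] M [-0.132  0.098  0.019] gap 0.0344
offset mm [-295.9   60.4    4.7]
twist -1.369
```

View pics/s12.png

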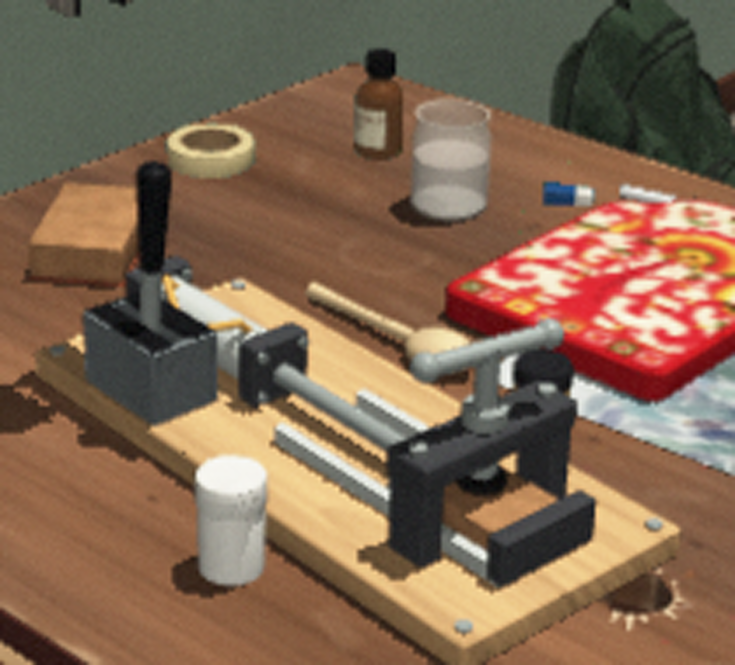

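The lever stands upright (crop (153,170)) and the block stayed at the stop. Next I'll move above the T-handle.

```bash
python3 -m pendant '{"offset":[[-35,7,0],[-70,14,0],[-105,21,0],[-140,28,0],[-175,35,0],[-210,42,0],[-245,50,0],[-270,55,0]],"twist":[-0.14,-0.28,-0.42,-0.56,-0.7,-0.84,-0.98,-1.12],"gripper":[-1,-1,-1,-1,-1,-1,-1,-1]}' 40
python3 - <<'E'
from h import *
show(F((0,-.13,.20)),-.322+np.pi/2)
E
```

```text
t: 15.25
eef_pos: [0.5184, -0.0672, 0.2551]
eef_rot: [-0.0, 0.279, 0.96, -0.0]
force: [-0.4, 0.5, 0.6]
finger_gap: 0.092
t 15.25 tcp [ 0.5184 -0.0672  0.2551] fix [-0.005  -0.1058  0.2551] yawY 1.005 q [-0.13  0.14  1.78 -0.    1.22 -1.14] F [-0.39  0.53  0.57] M [-0.01  -0.008  0.032] gap 0.0920
offset mm [-14.9 -19.7  55.1]
twist -0.244
```

```bash
python3 -m pendant '{"offset":[[-8,-10,10],[-15,-20,30],[-15,-20,50],[-15,-20,75],[-15,-20,95],[-15,-20,95],[-15,-20,95],[-15,-20,95]],"twist":[-0.12,-0.24,-0.245,-0.245,-0.245,-0.245,-0.245,-0.245],"gripper":[-1,-1,-1,-1,-1,-1,-1,-1]}' 40
python3 - <<'E'
from h import *
show(F((0,-.13,.099)),-.322+np.pi/2)
im,d=env.get_image("scene"); c=im[200:350,280:430]; cv2.imwrite("pics/s13.png",cv2.resize(c,None,fx=4,fy=4,interpolation=cv2.INTER_CUBIC))
im,d=env.get_image("top"); c=im[195:325,360:480]; cv2.imwrite("pics/t13.png",cv2.resize(c,None,fx=4,fy=4,interpolation=cv2.INTER_CUBIC))
E
```

```text
t: 16.05
eef_pos: [0.5212, -0.0902, 0.1617]
eef_rot: [0.001, 0.162, 0.987, -0.0]
force: [0.6, 0.6, -0.4]
finger_gap: 0.0919
t 16.05 tcp [ 0.5212 -0.0902  0.1617] fix [ 0.0006 -0.1283  0.1617] yawY 1.245 q [-0.17  0.24  1.87 -0.    1.03 -1.42] F [ 0.63  0.56 -0.43] M [ 0.021 -0.001  0.   ] gap 0.0919
offset mm [ 0.4 -1.8 62.7]
twist -0.004
```

View pics/s13.png

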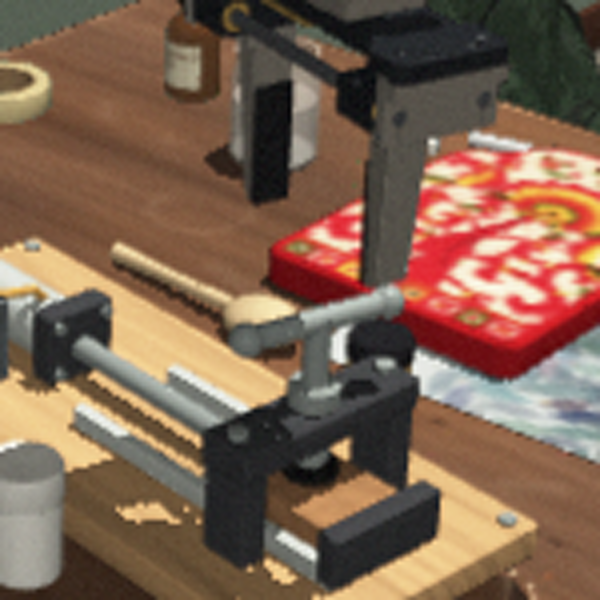

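View pics/t13.png

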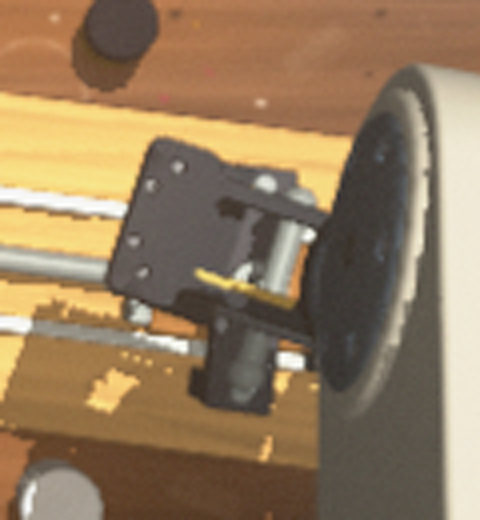

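Run:
```python
from h import *
p=np.array([.5212,-.0902]); y=np.array([np.cos(1.245),np.sin(1.245)])
for s in(-1,1):
  for z in(.181,.143):
    print(s,z,(proj("scene",np.r_[p+s*.050*y,z])[0]-(280,200))*4)
K,Rm,t=cal("scene"); print(-Rm.T@t)
im,d=env.get_image("scene")
for cu in((390,230),(380,270),(385,280),(268,190)):
    u=round(280+cu[0]/4); v=round(200+cu[1]/4); print(cu,(Rm.T@(np.linalg.inv(K)@np.array([u,v,1])*d[v,u]-t)).round(3))
```

```text
-1 0.181 [378.64309094 279.96349096]
-1 0.143 [373.72675362 350.67611216]
1 0.181 [264.98747074 197.17991907]
1 0.143 [261.93356955 264.18460569]
[-0.27980241 -0.6819084   0.68047886]
(390, 230) [ 0.5   -0.147  0.211]
(380, 270) [ 0.497 -0.144  0.19 ]
(385, 280) [ 0.5   -0.144  0.185]
(268, 190) [ 0.535 -0.046  0.186]
```

The straddle is right: the tips sit at crop (379,280) and (265,197), as predicted with the +19 mm correction. Descend and close.

```bash
python3 -m pendant '{"offset":[[0,-1,25],[0,-2,50],[0,-2,62],[0,-2,63],[0,-2,63],[0,-2,63],[0,-2,63],[0,-2,63]],"twist":[0,0,0,0,0,0,0,0],"gripper":[-1,-1,-1,-1,0,1,1,1]}' 50; python3 -m pendant '{"offset":[[0,0,0],[0,0,0],[0,0,0],[0,0,0],[0,0,0],[0,0,0],[0,0,0],[0,0,0]],"twist":[0,0,0,0,0,0,0,0],"gripper":[1,1,1,1,1,1,1,1]}' 50
python3 - <<'E'
from h import *
show()
im,d=env.get_image("scene"); c=im[200:350,280:430]; cv2.imwrite("pics/s14.png",cv2.resize(c,None,fx=4,fy=4,interpolation=cv2.INTER_CUBIC))
E
```

```text
t: 17.0
eef_pos: [0.5204, -0.0921, 0.0985]
eef_rot: [0.001, 0.162, 0.987, -0.0]
force: [-0.7, 0.4, -0.1]
finger_gap: 0.062
t: 17.8
eef_pos: [0.5204, -0.0905, 0.0978]
eef_rot: [0.0, 0.163, 0.987, 0.001]
force: [2.5, 9.8, -1.5]
finger_gap: 0.0128
t 17.80 tcp [ 0.5204 -0.0905  0.0978] fix [-1.000e-04 -1.287e-01  9.780e-02] yawY 1.244 q [-0.18  0.32  1.93  0.    0.89 -1.42] F [ 2.53  9.84 -1.5 ] M [ 1.564 -0.423  0.069] gap 0.0128
```

View pics/s14.png

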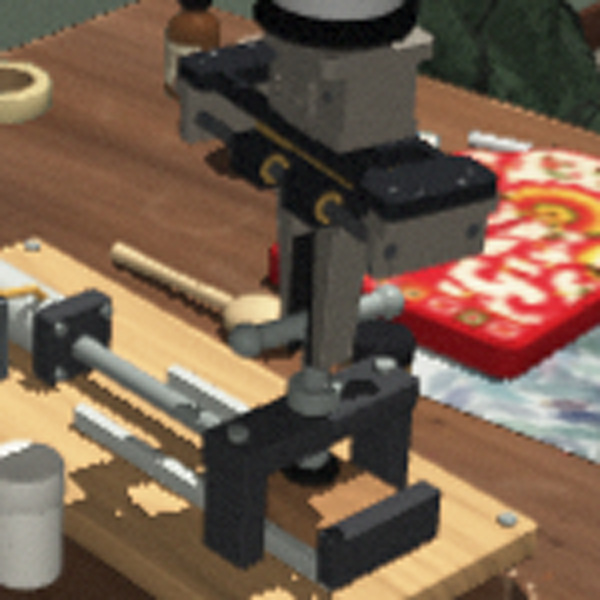

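The bar is gripped at its centre (gap 12.8 mm), with a side load of about 10 N, so I'll shift 1.7 mm in tool y to relieve it. Then turn.

```bash
python3 -m pendant '{"offset":[[0,1.7,0],[0,1.7,0],[0,1.7,0],[0,1.7,0],[0,1.7,0.5],[0,1.7,1],[0,1.7,1.5],[0,1.7,1.5]],"twist":[0,0.08,0.18,0.28,0.38,0.48,0.58,0.58],"gripper":[1,1,1,1,1,1,1,1]}' 50
python3 - <<'E'
from h import *
show()
E
```

```text
t: 18.65
eef_pos: [0.5208, -0.0901, 0.0976]
eef_rot: [0.0, 0.439, 0.898, 0.0]
force: [-4.3, 3.7, 15.6]
finger_gap: 0.0129
t 18.65 tcp [ 0.5208 -0.0901  0.0976] fix [ 0.0002 -0.1283  0.0976] yawY 0.662 q [-0.17  0.32  1.93  0.    0.89 -0.84] F [-4.28  3.69 15.55] M [0.557 0.772 0.153] gap 0.0129
```

Fz rose to 15.6 N as I commanded downwards, so the bar keeps its height. I'll take that 1.5 mm back and continue in small turns, watching the moment.

```bash
python3 -m pendant '{"offset":[[0,0,-1.5],[0,0,-1.5],[0,0,-1.5],[0,0,-1.5],[0,0,-1.5],[0,0,-1.5],[0,0,-1.5],[0,0,-1.5]],"twist":[0.03,0.06,0.09,0.12,0.15,0.15,0.15,0.15],"gripper":[1,1,1,1,1,1,1,1]}' 50
python3 - <<'E'
from h import *
show()
E
python3 -m pendant '{"offset":[[0,0,0],[0,0,0],[0,0,0],[0,0,0],[0,0,0],[0,0,0],[0,0,0],[0,0,0]],"twist":[0.03,0.06,0.09,0.12,0.12,0.12,0.12,0.12],"gripper":[1,1,1,1,1,1,1,1]}' 50
python3 - <<'E'
from h import *
show()
E
```

```text
t: 19.45
eef_pos: [0.5208, -0.0901, 0.0978]
eef_rot: [0.0, 0.504, 0.864, 0.0]
force: [3.6, 4.3, -0.6]
finger_gap: 0.0127
t 19.45 tcp [ 0.5208 -0.0901  0.0978] fix [ 0.0002 -0.1282  0.0978] yawY 0.514 q [-0.17  0.32  1.93  0.    0.89 -0.69] F [ 3.64  4.31 -0.63] M [ 0.775 -0.431  0.056] gap 0.0127
t: 20.25
eef_pos: [0.5209, -0.09, 0.0978]
eef_rot: [0.0, 0.555, 0.832, 0.0]
force: [2.7, 4.9, -1.5]
finger_gap: 0.0129
t 20.25 tcp [ 0.5209 -0.09    0.0978] fix [ 0.0003 -0.1282  0.0978] yawY 0.394 q [-0.17  0.32  1.93  0.    0.89 -0.57] F [ 2.74  4.87 -1.48] M [ 0.849 -0.463  0.032] gap 0.0129
```

```bash
python3 -m pendant '{"offset":[[0,0,0],[0,0,0],[0,0,0],[0,0,0],[0,0,0],[0,0,0],[0,0,0],[0,0,0]],"twist":[0.015,0.03,0.045,0.06,0.075,0.09,0.105,0.12],"gripper":[1,1,1,1,1,1,1,1]}' 50
python3 - <<'E'
from h import *
show()
E
python3 -m pendant '{"offset":[[0,0,0],[0,0,0],[0,0,0],[0,0,0],[0,0,0],[0,0,0],[0,0,0],[0,0,0]],"twist":[0.015,0.03,0.045,0.06,0.075,0.09,0.105,0.12],"gripper":[1,1,1,1,1,1,1,1]}' 50
python3 - <<'E'
from h import *
show()
E
```

```text
t: 21.05
eef_pos: [0.521, -0.09, 0.0978]
eef_rot: [0.0, 0.604, 0.797, 0.001]
force: [3.3, 4.8, -1.5]
finger_gap: 0.0128
t 21.05 tcp [ 0.521  -0.09    0.0978] fix [ 0.0004 -0.1281  0.0978] yawY 0.273 q [-0.17  0.32  1.93  0.    0.89 -0.45] F [ 3.32  4.77 -1.46] M [ 0.894 -0.568  0.181] gap 0.0128
t: 21.85
eef_pos: [0.521, -0.09, 0.0978]
eef_rot: [0.0, 0.651, 0.759, 0.001]
force: [2.9, 5.3, -2.9]
finger_gap: 0.0128
t 21.85 tcp [ 0.521  -0.09    0.0978] fix [ 0.0005 -0.1281  0.0978] yawY 0.153 q [-0.17  0.32  1.93  0.    0.89 -0.33] F [ 2.92  5.31 -2.94] M [ 0.881 -0.613  0.264] gap 0.0128
```

The running torque is rising (0.18, then 0.26 at screw ≈ 1.29). I'll take a smaller step and look at the pad.

```bash
python3 -m pendant '{"offset":[[0,0,0],[0,0,0],[0,0,0],[0,0,0],[0,0,0],[0,0,0],[0,0,0],[0,0,0]],"twist":[0.01,0.02,0.03,0.04,0.05,0.06,0.07,0.08],"gripper":[1,1,1,1,1,1,1,1]}' 50
python3 - <<'E'
from h import *
show()
im,d=env.get_image("scene"); c=im[280:340,320:400]; cv2.imwrite("pics/s15.png",cv2.resize(c,None,fx=8,fy=8,interpolation=cv2.INTER_CUBIC))
E
```

```text
t: 22.65
eef_pos: [0.5211, -0.09, 0.0978]
eef_rot: [0.0, 0.681, 0.733, 0.001]
force: [3.5, 4.7, -2.8]
finger_gap: 0.0126
t 22.65 tcp [ 0.5211 -0.09    0.0978] fix [ 0.0005 -0.1281  0.0978] yawY 0.074 q [-0.17  0.32  1.93  0.    0.89 -0.25] F [ 3.49  4.75 -2.78] M [ 0.907 -0.645  0.328] gap 0.0126
```

View pics/s15.png

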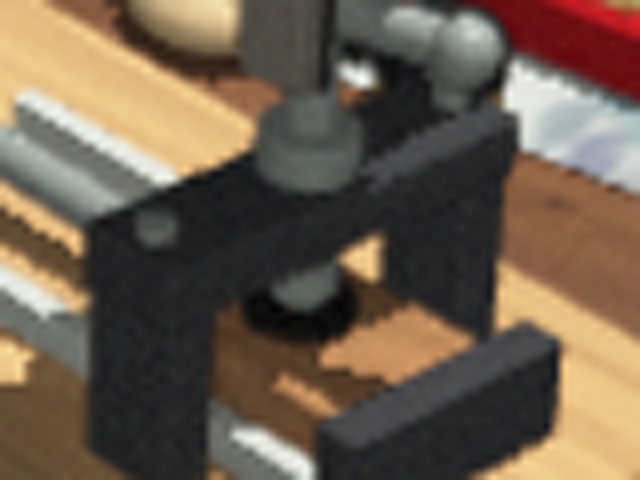

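The torque is 0.33 N m and climbing about 0.8 N m/rad, so the screw is tight. I'll take one small extra step, hold, then open.

```bash
python3 -m pendant '{"offset":[[0,0,0],[0,0,0],[0,0,0],[0,0,0],[0,0,0],[0,0,0],[0,0,0],[0,0,0]],"twist":[0.01,0.02,0.03,0.04,0.04,0.04,0.04,0.04],"gripper":[1,1,1,1,1,1,1,1]}' 50
python3 - <<'E'
from h import *
show()
E
python3 -m pendant '{"offset":[[0,0,0],[0,0,0],[0,0,0],[0,0,0],[0,0,0],[0,0,0],[0,0,0],[0,0,0]],"twist":[0.04,0.04,0.04,0.04,0.04,0.04,0.04,0.04],"gripper":[0.5,0,-0.5,-1,-1,-1,-1,-1]}' 50
python3 - <<'E'
from h import *
show()
E
```

```text
t: 23.5
eef_pos: [0.5211, -0.09, 0.0978]
eef_rot: [0.0, 0.695, 0.719, 0.001]
force: [3.9, 5.0, -2.7]
finger_gap: 0.0128
t 23.50 tcp [ 0.5211 -0.09    0.0978] fix [ 0.0005 -0.1281  0.0978] yawY 0.034 q [-0.17  0.32  1.93  0.    0.89 -0.21] F [ 3.92  4.97 -2.73] M [ 0.893 -0.653  0.29 ] gap 0.0128
t: 24.3
eef_pos: [0.5204, -0.0904, 0.0978]
eef_rot: [0.0, 0.709, 0.705, -0.0]
force: [0.4, 0.0, -0.3]
finger_gap: 0.0745
t 24.30 tcp [ 0.5204 -0.0904  0.0978] fix [-1.000e-04 -1.286e-01  9.780e-02] yawY -0.005 q [-0.17  0.32  1.93 -0.    0.89 -0.17] F [ 0.36  0.03 -0.29] M [-0.057  0.036  0.003] gap 0.0745
```

Released. (My opening rows also held a twist of +0.04, since rows count from each call's start. It is a negligible extra turn.) Now I'll lift clear and check.

```bash
python3 -m pendant '{"offset":[[0,0,0],[0,0,-15],[0,0,-40],[0,0,-80],[0,0,-120],[0,0,-150],[0,0,-160],[0,0,-160]],"twist":[0,0,0,0,0,0,0,0],"gripper":[-1,-1,-1,-1,-1,-1,-1,-1]}' 50; python3 -m pendant '{"offset":[[0,0,0],[40,0,0],[80,0,0],[120,0,0],[160,0,0],[200,0,0],[230,0,0],[240,0,0]],"twist":[0,0,0,0,0,0,0,0],"gripper":[-1,-1,-1,-1,-1,-1,-1,-1]}' 50
python3 - <<'E'
from h import *
show()
im,d=env.get_image("scene"); c=im[180:370,220:430]; cv2.imwrite("pics/s16.png",cv2.resize(c,None,fx=3.5,fy=3.5,interpolation=cv2.INTER_CUBIC))
im,d=env.get_image("top"); c=im[180:340,250:480]; cv2.imwrite("pics/t16.png",cv2.resize(c,None,fx=3.4,fy=3.4,interpolation=cv2.INTER_CUBIC))
E
```

```text
t: 25.1
eef_pos: [0.5211, -0.0905, 0.2588]
eef_rot: [0.001, 0.709, 0.705, 0.001]
force: [0.1, -0.8, -0.9]
finger_gap: 0.0923
t: 25.9
eef_pos: [0.5204, 0.1518, 0.2555]
eef_rot: [-0.001, 0.708, 0.706, -0.001]
force: [0.5, -1.1, -0.2]
finger_gap: 0.092
t 25.90 tcp [0.5204 0.1518 0.2555] fix [-0.0297  0.1118  0.2555] yawY -0.003 q [0.28 0.17 1.74 0.   1.23 0.28] F [ 0.53 -1.1  -0.21] M [-0.087  0.075 -0.033] gap 0.0920
```

View pics/s16.png

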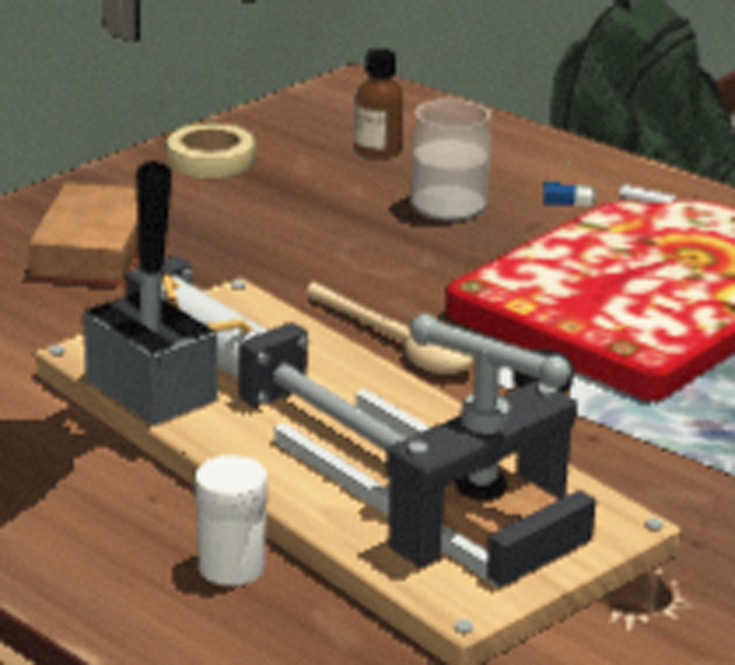

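View pics/t16.png

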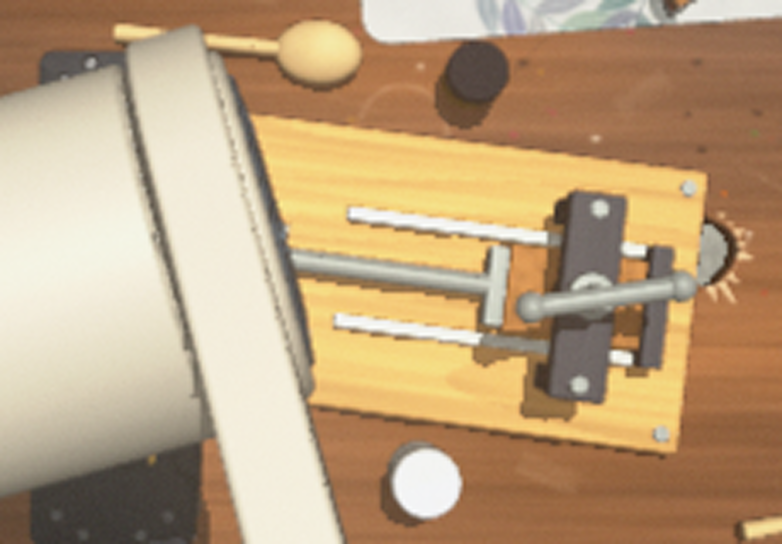

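Run:
```python
from h import *
for n in["top"]:
    im,d=env.get_image(n); cv2.imwrite("pics/t17.png",cv2.resize(im[240:300,395:465],None,fx=9,fy=9,interpolation=cv2.INTER_CUBIC))
P=[at_z("top",(250+u/3.4,180+v/3.4),.135)for u,v in((530,307),(683,286))]
print(P); v=P[1]-P[0]; print("screw",a-np.arctan2(v[1],v[0]),np.linalg.norm(v))
im,d=env.get_image("scene"); cv2.imwrite("pics/s17.png",cv2.resize(im[290:350,330:400],None,fx=9,fy=9,interpolation=cv2.INTER_CUBIC))
```

```text
[array([ 0.51392302, -0.04978951,  0.135     ]), array([ 0.5261628 , -0.13442446,  0.135     ])]
screw 1.3045828692474124 0.08551541381345205
```

View pics/t17.png

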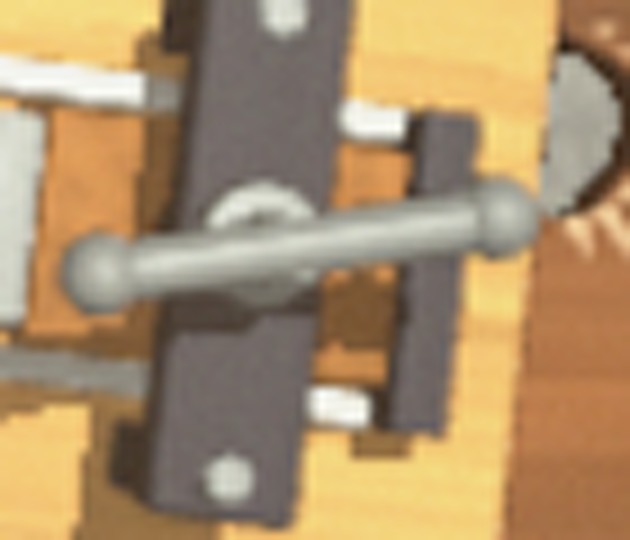

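View pics/s17.png

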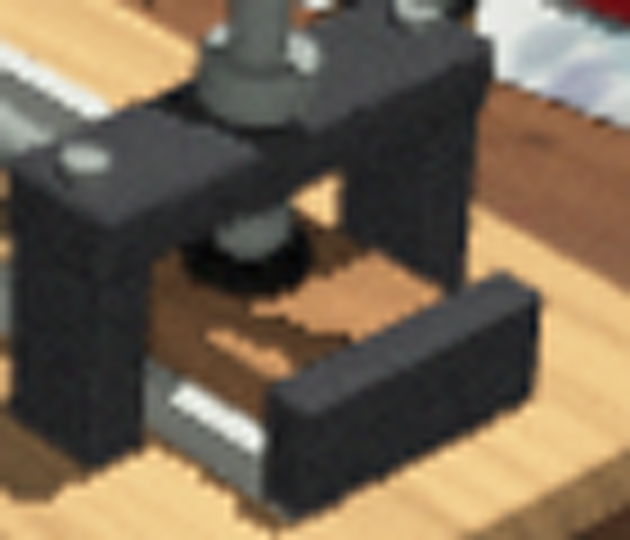

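By image the bar stands at screw ≈ 1.30, while the gripper's turn implied 1.41. Either the pads slipped about 0.1 rad on the bar or it sprang back. There is time left, so I'll re-grip and feel whether it is still tight.

```bash
python3 -m pendant '{"offset":[[-40,0,0],[-80,0,0],[-120,0,0],[-160,0,0],[-200,0,0],[-230,0,0],[-242,0,0],[-242,0,0]],"twist":[0,-0.03,-0.06,-0.09,-0.12,-0.146,-0.146,-0.146],"gripper":[-1,-1,-1,-1,-1,-1,-1,-1]}' 50
python3 - <<'E'
from h import *
show((.521,-.09,.098),.143)
E
```

```text
t: 26.9
eef_pos: [0.5198, -0.0945, 0.2576]
eef_rot: [-0.0, 0.657, 0.754, -0.0]
force: [0.3, 0.2, 0.4]
finger_gap: 0.0917
t 26.90 tcp [ 0.5198 -0.0945  0.2576] fix [-2.000e-04 -1.327e-01  2.576e-01] yawY 0.137 q [-0.18  0.15  1.77 -0.    1.23 -0.32] F [0.31 0.23 0.43] M [-0.002 -0.03   0.026] gap 0.0917
offset mm [  4.3   1.8 159.6]
twist -0.006
```

```bash
python3 -m pendant '{"offset":[[2,1,40],[2,1,80],[2,1,120],[2,1,150],[2,1,159],[2,1,159],[2,1,159],[2,1,159]],"twist":[0,0,0,0,0,0,0,0],"gripper":[-1,-1,-1,-1,-1,-1,-1,-1]}' 50
python3 - <<'E'
from h import *
show((.521,-.09,.098),.143)
E
```

```text
t: 27.7
eef_pos: [0.5224, -0.0903, 0.1005]
eef_rot: [0.001, 0.656, 0.755, 0.001]
force: [-0.4, 0.2, -0.1]
finger_gap: 0.0919
t 27.70 tcp [ 0.5224 -0.0903  0.1005] fix [ 0.0019 -0.1282  0.1005] yawY 0.141 q [-0.17  0.32  1.92  0.    0.89 -0.32] F [-0.35  0.16 -0.13] M [-0.11  -0.008  0.015] gap 0.0919
offset mm [ 0.5 -1.4  2.5]
twist -0.002
```

```bash
python3 -m pendant '{"offset":[[0,-0.8,2],[0,-0.8,2],[0,-0.8,2],[0,-0.8,2],[0,-0.8,2],[0,-0.8,2],[0,-0.8,2],[0,-0.8,2]],"twist":[0,0,0,0,0,0,0,0],"gripper":[0,0.5,1,1,1,1,1,1]}' 60;python3 -m pendant '{"offset":[[0,0,0],[0,0,0],[0,0,0],[0,0,0],[0,0,0],[0,0,0],[0,0,0],[0,0,0]],"twist":[0,0,0,0,0,0,0,0],"gripper":[1,1,1,1,1,1,1,1]}' 60
python3 - <<'E'
from h import *
show()
E
python3 -m pendant '{"offset":[[0,0,0],[0,0,0],[0,0,0],[0,0,0],[0,0,0],[0,0,0],[0,0,0],[0,0,0]],"twist":[0,0,0,0.01,0.02,0.03,0.04,0.05],"gripper":[1,1,1,1,1,1,1,1]}' 60
python3 - <<'E'
from h import *
show()
E
```

```text
t: 28.5
eef_pos: [0.5203, -0.0904, 0.0967]
eef_rot: [-0.0, 0.656, 0.755, -0.0]
force: [-0.6, -0.5, -0.5]
finger_gap: 0.0294
t: 29.3
eef_pos: [0.5211, -0.0903, 0.0968]
eef_rot: [0.001, 0.656, 0.755, 0.0]
force: [5.1, 1.1, -4.0]
finger_gap: 0.0125
t 29.30 tcp [ 0.5211 -0.0903  0.0968] fix [ 0.0006 -0.1284  0.0968] yawY 0.141 q [-0.17  0.33  1.93  0.    0.89 -0.32] F [ 5.12  1.07 -3.95] M [ 0.179 -0.782  0.025] gap 0.0125
t: 30.1
eef_pos: [0.5212, -0.0903, 0.0969]
eef_rot: [0.001, 0.674, 0.739, 0.0]
force: [5.4, 1.2, -4.1]
finger_gap: 0.0126
t 30.10 tcp [ 0.5212 -0.0903  0.0969] fix [ 0.0006 -0.1284  0.0969] yawY 0.091 q [-0.17  0.33  1.93  0.    0.89 -0.27] F [ 5.42  1.17 -4.11] M [ 0.211 -0.841  0.281] gap 0.0126
```

After only 0.05 rad the torque is back at 0.28 N m, so the screw is still tight and the pad loaded. I'll nip it up slightly for margin.

```bash
python3 -m pendant '{"offset":[[0,0,0],[0,0,0],[0,0,0],[0,0,0],[0,0,0],[0,0,0],[0,0,0],[0,0,0]],"twist":[0.01,0.02,0.03,0.04,0.05,0.05,0.05,0.05],"gripper":[1,1,1,1,1,1,1,1]}' 60
python3 - <<'E'
from h import *
show()
E
```

```text
t: 30.9
eef_pos: [0.5212, -0.0903, 0.0969]
eef_rot: [0.001, 0.692, 0.722, 0.0]
force: [5.8, 1.9, -3.9]
finger_gap: 0.0126
t 30.90 tcp [ 0.5212 -0.0903  0.0969] fix [ 0.0006 -0.1284  0.0969] yawY 0.041 q [-0.17  0.33  1.93  0.    0.89 -0.22] F [ 5.79  1.87 -3.87] M [ 0.233 -0.862  0.283] gap 0.0126
```

```bash
python3 -m pendant '{"offset":[[0,0,0],[0,0,0],[0,0,0],[0,0,0],[0,0,0],[0,0,0],[0,0,0],[0,0,0]],"twist":[0,0,0,0,0,0,0,0],"gripper":[0.5,0,-0.5,-1,-1,-1,-1,-1]}' 50; python3 -m pendant '{"offset":[[0,0,0],[0,0,-15],[0,0,-40],[0,0,-80],[0,0,-120],[0,0,-150],[0,0,-160],[0,0,-160]],"twist":[0,0,0,0,0,0,0,0],"gripper":[-1,-1,-1,-1,-1,-1,-1,-1]}' 50; python3 -m pendant '{"offset":[[0,0,0],[40,0,0],[80,0,0],[120,0,0],[160,0,0],[200,0,0],[240,0,0],[240,0,0]],"twist":[0,0,0,0,0,0,0,0],"gripper":[-1,-1,-1,-1,-1,-1,-1,-1]}' 50;  python3 -m pendant '{"offset":[[0,0,0],[0,0,0],[0,0,0],[0,0,0],[0,0,0],[0,0,0],[0,0,0],[0,0,0]],"twist":[0,0,0,0,0,0,0,0],"gripper":[-1,-1,-1,-1,-1,-1,-1,-1]}' 50
python3 - <<'E'
from h import *
show()
im,d=env.get_image("scene"); c=im[180:370,220:430]; cv2.imwrite("pics/s18.png",cv2.resize(c,None,fx=3.5,fy=3.5,interpolation=cv2.INTER_CUBIC))
im,d=env.get_image("top"); cv2.imwrite("pics/t18.png",cv2.resize(im[240:300,395:465],None,fx=9,fy=9,interpolation=cv2.INTER_CUBIC))
E
```

```text
t: 31.7
eef_pos: [0.5203, -0.0904, 0.0968]
eef_rot: [-0.0, 0.692, 0.721, -0.0]
force: [-0.2, -0.1, -0.0]
finger_gap: 0.0744
t: 32.5
eef_pos: [0.521, -0.0905, 0.2578]
eef_rot: [0.001, 0.692, 0.721, 0.001]
force: [-0.1, -0.3, -0.9]
finger_gap: 0.0922
t: 33.3
eef_pos: [0.5091, 0.153, 0.2545]
eef_rot: [-0.001, 0.691, 0.723, -0.001]
force: [0.3, 0.0, -0.1]
finger_gap: 0.0918
t: 34.1
eef_pos: [0.5105, 0.1494, 0.2568]
eef_rot: [0.0, 0.693, 0.721, 0.0]
force: [-0.3, -0.3, 0.4]
finger_gap: 0.092
t 34.10 tcp [0.5105 0.1494 0.2568] fix [-0.0393  0.1082  0.2568] yawY 0.041 q [0.28 0.15 1.76 0.   1.23 0.24] F [-0.28 -0.27  0.45] M [-0.095 -0.023 -0.055] gap 0.0920
```

View pics/t18.png

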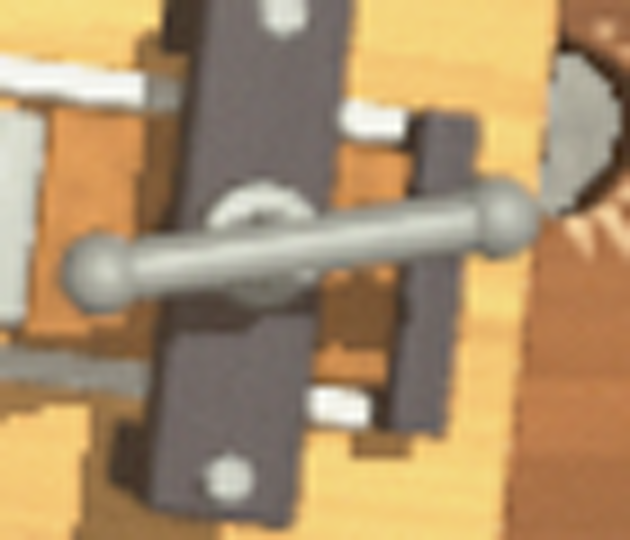

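View pics/s18.png

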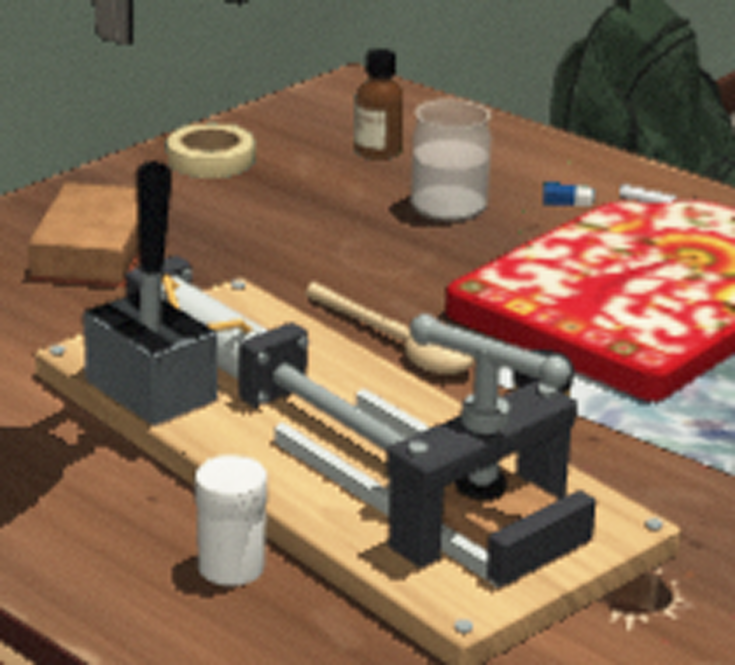

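The second tightening left the bar where it was (ends at (100,270) and (507,215) in both crops). The cork is against the stop, the lever upright at (153,170), the jars and spoon blank unmoved, and the arm clear of everything. Handing in.

Run:
```python
from h import *
print(env.job_done())
```

```text
the job is handed in; nothing more can be done
None
```

I fed the cork block up against the stop with the ram, let the lever return to the middle, tightened the T-handle until it felt tight, and handed the job in at about 34 s. I got no verdict back.

**Lever:** I held it over at about 0.3–0.38 rad with roughly 15 N until the ram stopped moving. Then I backed off so it sprang upright by itself.

**Screw:** I turned it clockwise until the torque reached about 0.33 N m, then let go and moved clear.

**Last checks:**
- The pictures showed no gap between block and stop.
- The lever was upright, and the white jar, ochre jar and spoon blank had not visibly moved.
- On re-gripping the handle, the torque went back to 0.28 N m within 0.05 rad, so the pad was still loaded.

**What disagreed or failed:**
- **Fingertip height:** the fingertips really stand about 38 mm higher than the reported tool position and `env.tip_extent` imply. Because of this my first push rode on top of the lever; I backed off, corrected the height and pushed again.
- **T-bar angle:** after release the bar stood at about 1.30 rad in the picture, but the gripper's turn implied 1.41. The second tightening did not move it further. Either the fingers slipped on the bar or it sprang back a little.
- **Pad force:** I could not measure it directly. I infer it is above 8 N and well below 200 N from the torque.

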